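Open the spindle collet with the bayonet key and hold it open

ROBOT

A 6-joint arm with a two-finger parallel gripper is mounted at the origin on a cart in front of the work surface, level with it; the furniture and walls round the work are solid. World frame = base frame: x ahead of the robot, y to its left, z up, the work surface at z = 0. Lengths are in m, angles in degrees, forces in N, time in s.
With the tool pointing down it reaches from about 0.325 to 0.85 m from the base axis. Payload 4.4 kg.
Tool frame: the origin (TCP) lies between the finger pads; the fingertips stand 17 mm ahead of it and the grasp point (between the pads) lies 2 mm behind it (env.tip_reach is the distance from the TCP to the fingertips, in m); z points along the fingers, y is the line along which they close (so a half turn about z gives the same grasp; the last joint's range is limited). The gripper opens to 94 mm and grips with 3 to 60 N. Pads are 16 mm wide; open, the fingers measure 119 mm over their backs; the gripper's body (75 mm by 177 mm) begins 78 mm behind the grasp point.
Start: joints at [55.606, 11.837, 88.321, -0, 79.842, -8.623], TCP at [0.25, 0.518, 0.222] pointing down, gripper open.
Joint ranges: [-156.59, 156.59], [-49.26, 127.26], [12.9, 141.05], [-63.56, 243.56], [4.71, 150.69], [-161.64, 161.64]. Speed limits (degrees/s): [159.86, 159.86, 180, 180, 180, 180].

INTERFACE

Orientations are given as [roll, pitch, yaw] about the fixed x, y, z axes, in that order (R = Rz(yaw) Ry(pitch) Rx(roll)).
In Python, from workcell import env, viewer, order gives the robot as it stands (env), with the cameras (viewer) and the job (order).
- The arm moves only by the shell command python3 nudge.py 'ROWS' [OPENING]. ROWS is a JSON list of rows, 1 to 5 of them, each of 6 numbers: dx, dy, dz in m, then a rotation vector rx, ry, rz in degrees; each row shifts and turns the commanded pose from where the row before left it, along the tool's axes as they then stand; what a row does not reach is not made up. A row lasts 1/8 s, in which the tool goes at most 0.0625 m and 10.7 degrees, less where a joint would pass 70% of its speed; a pose out of reach is approached as far as the arm can. OPENING is the finger opening in m, set as the command begins (- or left out keeps the last). The fingers move at their own pace and stop on an object; the grip force is fixed at half the most. Time passes only in rows, so rows that do not move let the fingers close. It prints the time, the measured TCP pose, the force, the opening and the grip force at its end.
- env.state(): the state, without advancing time (a new reading comes with each control period).
- viewer.get_image(name): name is "side" or "top"; returns a dict with "image" (400x640x3 uint8, red, green, blue), "range_z" (400x640 float32, m along the optical axis (not along the pixel's ray), 0 where there is no reading), "K" (3x3 intrinsics, pixels), "dist_coeffs" ([k1, k2, p1, p2, k3] as OpenCV has them; the pictures are not rectified), "xyz" and "attitude" of the camera in the world. Camera axes: x right, y up, looking along -z (the intrinsics and any distortion apply to the point x, -y, -z); pixel columns grow to the right and rows downward; lengths in m; the calibration is good to about 2 mm. A picture is of the moment at which its call begins.
- order.finish_job(): hands the job in; it is judged then, once.
The state is a dict: "time": time; "qpos": joint angles; "qvel": joint speeds; "effort": joint torques, N m; "ee_pos": TCP position; "eef_rot": TCP orientation; "contact_force": force on the tool from outside, world axes, zero at the start; "moment": the same for the moment, N m; "width": finger opening in m; "gripper_force": force on a finger pad.
Only numpy, scipy, OpenCV 4.12 (cv2) and the standard library are available. Lean on these libraries where they do the work, as an engineer would, in place of code of your own. Each camera call takes 0.05 s, during which the arm holds its last target. There are 200 camera calls.

TASK

I want to change the polishing wheel on the small blue bench spindle: take the orange-handled bayonet key out of its wooden stand, put it into the socket on top of the spindle, push it in against the spring and then turn it clockwise (seen from above) a quarter turn to the stop, which opens the collet. The springs would throw the key back, so finish while still gripping the key, holding it in and turned to the stop. Leave the other things on the desk where they are.

Things in the scene. Friction and masses are not known exactly. Their poses are not given: they have to be found in the camera images.
- key: Loose bayonet key, about 0.12 kg, upright in the stand. Origin: centre of the underside of its black round flange (46 mm across, 5 mm thick); z up. Below it a round steel stem, 18 mm across, narrowing from 18 mm below the origin to a 9 mm tip at 25 mm; two lugs stick out along +x and -x to 16 mm from the axis, each 8 mm wide, 9 to 17 mm below the origin. Half a turn gives the same key.
- key_grip (a point): Point on the key's axis 29 mm above its origin (axes as the key's), in the orange grip bar: 36 mm long along x, 12 mm thick along y (grip it across y), standing on the flange, its top 10 mm above this point.
- key_stand: Fixed block of light wood, 72x72 mm, 45 mm high, with a round hole 36 mm across in the middle of its top, 32 mm deep; the key hangs in it with its flange on the top, at any yaw. Origin: centre of its underside.
- spindle: Fixed blue bench spindle on a steel base plate of 116x88 mm, body 76x76 mm, top 55 mm above the desk. Origin: centre of its underside, z up. A collet nose with a red polishing wheel sticks out along its -x at 28 mm height, to 95 mm from the axis. The mouth of the key socket is point socket.
- socket (a point): Centre of the socket's mouth, level with the spindle's top; axes as the spindle's. The 5 mm steel top plate has a round bore of 22 mm and two lug slots along +x and -x, 11 mm wide, to 18.5 mm from the axis: the key goes in with its x along this x, either way round.
- seat (a joint): Travel of the spring seat under the plate, m: 0 = up (3 N), 0.008 = bottom (6 N). The lugs meet it with the key's origin 9 mm above the mouth; from 4 mm above the mouth (0.005) down to the bottom (1 mm above) the lugs are below the plate and the key can turn. Keep it pressed in while it turns; once turned, the plate keeps it from rising above 4 mm.
- collet (a joint): Turn of the brass driver in the socket, rad: 0 = closed, grows clockwise from above, stop at 1.4 (open). The lugs carry it along after up to 0.25 rad of play, so the key turns 1.4 to about 1.65 rad. A torsion spring turns it back, 0.04 Nm at 0 and 0.11 Nm at the stop.
- cup_box: Bystander: small white carton, 46x46x40 mm.
- bur_rack: Bystander: blue stand with small burs, 34x78x47 mm.
- paste_pot: Bystander: round white pot, 68 mm across, 43 mm high.
- dropper_bottle: Bystander: brown dropper bottle, 33 mm across, 102 mm high.
- silicone_dish: Bystander: small red dish, 54 mm across, 22 mm high.

How it is judged:
By the outcome, as a careful person would: the job done as asked, in the order asked, and still so for the second after the job is handed in, while the arm keeps its last pose, push and grip.
It also fails if it takes over 45 s, if anything falls off the work surface, if the arm or the gripper's body presses on something with over 40 N, if the wrist force passes 120 N, or if a joint passes its speed limit or range.

## Working session

There is one attempt and no reset: what is moved stays moved. The work goes in short steps, Python scripts to look and compute and a shell command to move; the robot and the scene stay as the last step left them, time stands still between calls to the robot, and variables do not carry over. Pictures are saved under pics/ and viewed, at most 10 in all, crops included, and the job is handed in when it is done.

```bash
ls; mkdir -p pics; cat > h.py <<'E'
import numpy as np, cv2, sys
from workcell import env, viewer, order
from scipy.spatial.transform import Rotation as R
def cam(n):
    d=viewer.get_image(n); np.save(f'pics/{n}.npy',d,allow_pickle=True); return d
def load(n): return np.load(f'pics/{n}.npy',allow_pickle=True).item()
def rot(d):
    a=np.array(d['attitude'],float)
    return a if a.shape==(3,3) else (R.from_euler('xyz',a,degrees=True).as_matrix() if a.size==3 else R.from_quat(a).as_matrix())
def rays(d,uv):
    p=cv2.undistortPoints(np.array(uv,float).reshape(-1,1,2),np.array(d['K']),np.array(d['dist_coeffs'])).reshape(-1,2)
    v=np.c_[p[:,0],-p[:,1],-np.ones(len(p))]
    return np.array(d['xyz']),v@rot(d).T
def onz(d,uv,z):
    o,v=rays(d,uv); return o+v*((z-o[2])/v[:,2])[:,None]
def bydepth(d,uv):
    uv=np.array(uv).reshape(-1,2);o,v=rays(d,uv); r=d['range_z'][uv[:,1].astype(int),uv[:,0].astype(int)]
    return o+v*r[:,None]
E
python3 - <<'E'
from h import *
for n in('side','top'):
    d=cam(n); cv2.imwrite(f'pics/{n}0.png',d['image'][...,::-1]); print(n,d['xyz'],d['attitude'],d['K'],d['dist_coeffs'])
print(env.state())
E
```

```text
nudge.py
pics
workcell.py
side [ 0.11842769 -0.55898781  0.81963291] [ 49.97693369   0.28773299 -34.39399492] [[471.16145732   0.         315.78615737]
 [  0.         471.16145732 211.00633914]
 [  0.           0.           1.        ]] [-0.12665978  0.          0.          0.          0.        ]
top [0.47803101 0.13955798 1.41435307] [  4.49717364   0.26470992 -91.63312755] [[477.74702668   0.         321.94147798]
 [  0.         477.74702668 203.67713057]
 [  0.           0.           1.        ]] [-0.00640005  0.          0.          0.          0.        ]
{'time': 0.1, 'qpos': array([ 5.56064041e+01,  1.18791402e+01,  8.83947716e+01,  2.53640800e-04,
        7.98423967e+01, -8.62407384e+00]), 'qvel': array([ 0.08128121, -0.07960422, -0.06443824, -0.0670304 ,  0.03794919,
        0.07484169]), 'effort': array([-2.36944015e-04, -3.71865678e+01, -2.82290661e+01,  6.99883187e-02,
        3.11116688e-02, -1.14319698e-05]), 'ee_pos': array([0.24960894, 0.51723479, 0.22142439]), 'eef_rot': array([-1.79885044e+02, -1.76872917e-02,  1.54230415e+02]), 'contact_force': array([-0.1626047 ,  0.3850545 ,  0.30829278]), 'moment': array([-0.06469744, -0.05502335, -0.01314122]), 'gripper_force': 0.0, 'width': 0.0944172963031027}
```

View pics/side0.png

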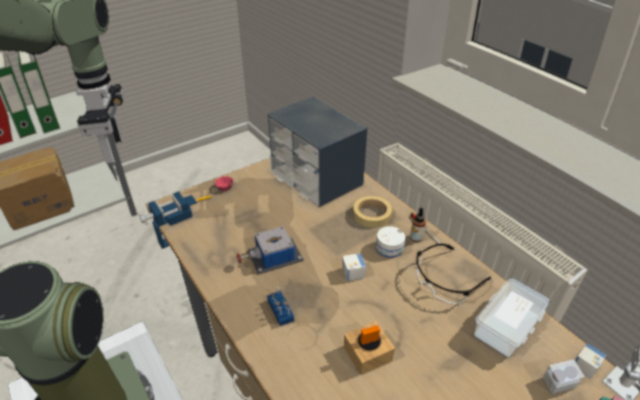

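View pics/top0.png

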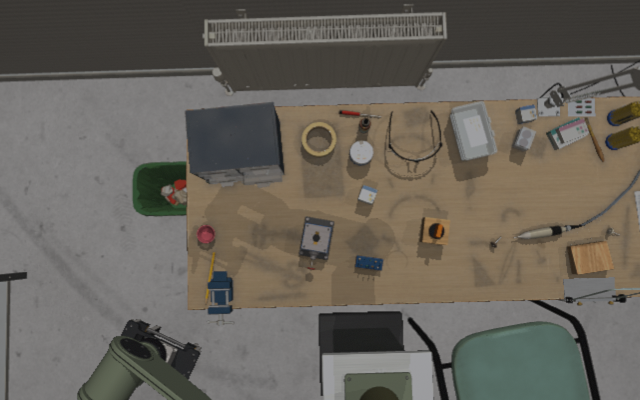

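The top view shows the orange key in its stand at (436,231) and the spindle at (317,239), with the wheel toward (309,275). In the side view they are at (371,337) and (273,248). The scene is clear of the arm. I'll zoom in and measure.

```bash
python3 - <<'E'
from h import *
T,S=load('top'),load('side')
def crop(d,x,y,w=30): return cv2.resize(d['image'][y-w:y+w,x-w:x+w,::-1],(390,290) if 0 else (295,295),interpolation=cv2.INTER_CUBIC)
m=np.vstack([np.hstack([crop(T,436,231),crop(T,317,239)]),np.hstack([crop(S,371,340),crop(S,273,248)])])
cv2.imwrite('pics/crops.png',m)
def tri(p,q):
    a,u=rays(T,[p]);b,v=rays(S,[q]);u=u[0];v=v[0]
    A=np.c_[u,-v];t=np.linalg.lstsq(A,b-a,rcond=None)[0];x=a+u*t[0];y=b+v*t[1];return (x+y)/2,np.linalg.norm(x-y)
cs=[]
for n,d,(x,y) in(('T',T,(436,231)),('S',S,(371,337))):
    h=cv2.cvtColor(d['image'],cv2.COLOR_RGB2HSV); 
    k=((h[...,0]<13)&(h[...,1]>190)&(h[...,2]>110)).astype(np.uint8)
    w=np.zeros_like(k); w[y-25:y+25,x-25:x+25]=1; k*=w
    ys,xs=np.nonzero(k); c=(xs.mean(),ys.mean()); cs.append(c); r=cv2.minAreaRect(np.c_[xs,ys].astype(np.float32))
    P=bydepth(d,np.c_[xs,ys]); print(n,len(xs),c,r,'depth med',np.median(P,0),P.max(0),P.min(0))
print('key tri',tri(*cs))
for d,b in((T,[(305,228),(325,228),(305,252),(325,252)]),(S,[(262,240),(285,240)])):
    print(bydepth(d,b).round(4))
print('range desk',bydepth(T,[(400,200),(350,220)]))
E
```

```text
<stdin>:14: RuntimeWarning: Mean of empty slice.
  ret = ret.dtype.type(ret / rcount)
Traceback (most recent call last):
  File "h.py", line 17, in bydepth
    uv=np.array(uv).reshape(-1,2);o,v=rays(d,uv); r=d['range_z'][uv[:,1].astype(int),uv[:,0].astype(int)]
                                      ~~~~^^^^^^
  File "h.py", line 11, in rays
    p=cv2.undistortPoints(np.array(uv,float).reshape(-1,1,2),np.array(d['K']),np.array(d['dist_coeffs'])).reshape(-1,2)
      ~~~~~~~~~~~~~~~~~~~^^^^^^^^^^^^^^^^^^^^^^^^^^^^^^^^^^^^^^^^^^^^^^^^^^^^^^^^^^^^^^^^^^^^^^^^^^^^^^^^
cv2.error: OpenCV(4.12.0) /io/opencv/modules/calib3d/src/undistort.dispatch.cpp:347: error: (-215:Assertion failed) CV_IS_MAT(_src) && CV_IS_MAT(_dst) && (_src->rows == 1 || _src->cols == 1) && (_dst->rows == 1 || _dst->cols == 1) && _src->cols + _src->rows - 1 == _dst->rows + _dst->cols - 1 && (CV_MAT_TYPE(_src->type) == CV_32FC2 || CV_MAT_TYPE(_src->type) == CV_64FC2) && (CV_MAT_TYPE(_dst->type) == CV_32FC2 || CV_MAT_TYPE(_dst->type) == CV_64FC2) in function 'cvUndistortPointsInternal'
```

View pics/crops.png

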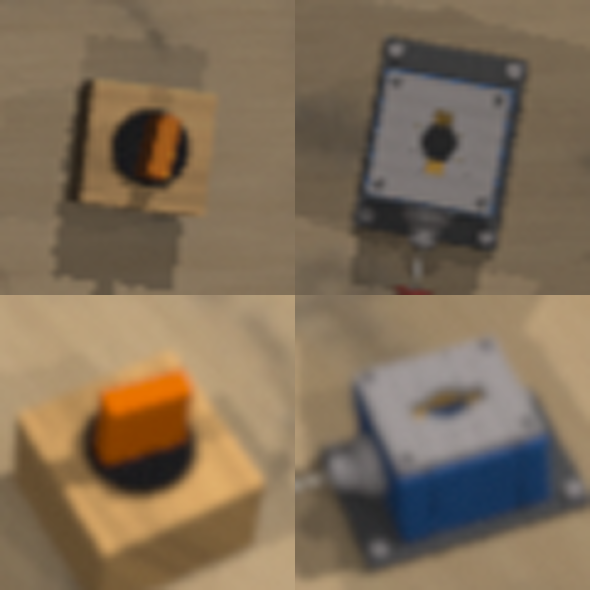

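The crops show the bar's bright top face with its darker side face in the top view. They also show the grey plate with brass slots, running roughly along the image vertical, and the bar's top face in the side view.

```bash
python3 - <<'E'
from h import *
T,S=load('top'),load('side')
hT=cv2.cvtColor(T['image'],cv2.COLOR_RGB2HSV);hS=cv2.cvtColor(S['image'],cv2.COLOR_RGB2HSV)
f=lambda a:[' '.join('%3d/%3d/%3d'%tuple(p) for p in r) for r in a]
print('T key');print('\n'.join(f(hT[222:240:2,427:446:2])))
print('S key');print('\n'.join(f(hS[325:347:2,359:383:2])))
print('T plate');print('\n'.join(f(hT[222:256:3,298:336:4])))
print('S plate');print('\n'.join(f(hS[228:262:4,255:296:4])))
r=lambda d,y,x:print(d['range_z'][y-9:y+10:3,x-9:x+10:3].round(3))
r(T,231,436);r(S,337,371)
E
```

```text
T key
 17/121/156  17/122/155  16/120/155  16/122/153  16/121/139  17/120/134  17/120/134  17/120/149  16/121/150  16/121/150
 17/120/157  17/120/159  16/116/130  14/ 89/ 60  15/ 33/ 31  12/157/ 47  13/170/108  14/148/153  17/120/157  17/122/157
 17/121/145  17/120/119  14/ 70/ 40 135/ 18/ 28   8/110/ 37  12/202/ 62  14/212/154  14/210/157  16/123/137  17/117/159
 16/122/142  16/102/ 65 120/ 19/ 27 120/  9/ 27  11/149/ 41  14/217/ 73  14/211/158  14/210/143  14/ 95/ 59  16/121/156
 16/121/141  15/ 75/ 41   0/  9/ 27   0/  0/ 28  11/190/ 47  13/213/121  14/212/159  14/199/119  10/ 59/ 39  16/120/145
 16/118/136  14/ 81/ 47 135/ 18/ 29   0/ 18/ 28  12/184/ 50  14/213/133  14/210/159  15/192/110  15/ 52/ 39  16/118/143
 16/122/130  16/107/ 62 130/ 27/ 28   9/ 95/ 35  12/192/ 61  14/213/153  14/214/157  11/147/ 59  15/ 94/ 65  16/122/150
 17/121/137  17/121/110  16/ 85/ 45   9/110/ 37  13/197/ 62  13/210/131  15/211/155  11/ 99/ 49  16/118/121  16/120/140
 17/121/143  16/121/143  17/121/105  16/116/ 81  17/ 87/ 41  15/ 79/ 45  16/102/ 60  17/120/130  16/121/148  17/121/145
S key
 18/ 87/
[... 4151 characters left out ...]
/195/ 90 107/192/ 89 107/186/ 89 107/175/ 83 109/111/ 78 114/ 17/ 76
[[1.374 1.367 1.37  1.368 1.371 1.371 1.366]
 [1.371 1.366 1.363 1.348 1.328 1.325 1.367]
 [1.363 1.361 1.359 1.341 1.328 1.356 1.359]
 [1.367 1.364 1.36  1.336 1.325 1.358 1.364]
 [1.366 1.361 1.361 1.324 1.324 1.365 1.36 ]
 [1.368 1.369 1.359 1.361 1.358 1.367 1.367]
 [1.366 1.365 0.    1.361 1.365 1.361 1.364]]
[[0.928 0.882 0.881 0.878 0.881 0.879 0.881]
 [0.877 0.877 0.876 0.877 0.876 0.879 0.885]
 [0.877 0.873 0.878 0.879 0.888 0.884 0.916]
 [0.882 0.88  0.884 0.885 0.889 0.892 0.907]
 [0.884 0.885 0.89  0.892 0.896 0.901 0.9  ]
 [0.889 0.893 0.894 0.894 0.894 0.893 0.902]
 [0.887 0.89  0.892 0.888 0.889 0.891 0.897]]
```

```bash
cat > m.py <<'E'
from h import *
def blob(d,x,y,f,w=30,s=8,close=0):
    im=cv2.resize(d['image'][y-w:y+w,x-w:x+w],None,fx=s,fy=s,interpolation=cv2.INTER_LINEAR)
    h=cv2.cvtColor(im,cv2.COLOR_RGB2HSV).astype(int); k=f(h[...,0],h[...,1],h[...,2]).astype(np.uint8)
    k=cv2.morphologyEx(k,cv2.MORPH_OPEN,np.ones((5,5)))
    if close:k=cv2.morphologyEx(k,cv2.MORPH_CLOSE,np.ones((close,close)))
    cs,_=cv2.findContours(k,cv2.RETR_EXTERNAL,cv2.CHAIN_APPROX_NONE); c=max(cs,key=cv2.contourArea)
    c=(c.reshape(-1,2)+.5)/s-.5+[x-w,y-w]; return c.astype(np.float32)
def cen(c):
    m=cv2.moments(c.reshape(-1,1,2)); return m['m10']/m['m00'],m['m01']/m['m00']
def tri(T,p,S,q):
    a,u=rays(T,[p]);b,v=rays(S,[q]);u=u[0];v=v[0]
    t=np.linalg.lstsq(np.c_[u,-v],b-a,rcond=None)[0];x=a+u*t[0];y=b+v*t[1];return (x+y)/2,np.linalg.norm(x-y)*1000
def rect(d,c,z):
    P=onz(d,c,z)[:,:2]; r=cv2.minAreaRect((P*1000).astype(np.float32)); b=cv2.boxPoints(r)
    M=cv2.moments((P*1000).astype(np.float32).reshape(-1,1,2)); th=.5*np.degrees(np.arctan2(2*M['mu11'],M['mu20']-M['mu02']))
    return r,'moment axis',round(th,2)
if __name__=='__main__':
    T,S=load('top'),load('side')
    kT=blob(T,436,231,lambda h,s,v:(s>165)&(v>97)&(h<16),15)
    kS=blob(S,371,337,lambda h,s,v:(s>195)&(v>180)&(h<17),20)
    x=tri(T,cen(kT),S,cen(kS)); print('key top',x)
    for d,c in((T,kT),(S,kS)): print(rect(d,c,x[0][2]))
    f=lambda h,s,v:(s<45)&(v>90)&((h<90)|(s<22))
    pT=blob(T,317,239,lambda h,s,v:(s<45)&(v>88),24,close=90);pS=blob(S,273,243,lambda h,s,v:(s<40)&(v>118),26,close=90)
    x=tri(T,cen(pT),S,cen(pS)); print('plate',x)
    for d,c in((T,pT),(S,pS)): print(rect(d,c,x[0][2]), onz(d,[cen(c)],.055))
    # slot+bore: non-plate inside
    bT=blob(T,317,238,lambda h,s,v:(s>40)|(v<95),10);bS=blob(S,273,241,lambda h,s,v:(s>35)|(v<118),9)
    x=tri(T,cen(bT),S,cen(bS)); print('bore',cen(bT),cen(bS),x)
    for d,c in((T,bT),(S,bS)): print(rect(d,c,.055), onz(d,[cen(c)],.055))
    wT=blob(T,434,231,lambda h,s,v:(s>100)&(v>115)&(h>14)&(h<19)|(s<60)&(v<45)|(s>140),18,close=60)
    # flange
    fT=blob(T,434,231,lambda h,s,v:(v<75)|(s>140),11)
    print('flange',rect(T,fT,.05), onz(T,[cen(fT)],.05))
    for c,d,w,n in((kT,T,(436,231),'kT'),(kS,S,(371,337),'kS'),(pT,T,(317,239),'pT'),(pS,S,(273,243),'pS'),(bT,T,(317,239),'bT'),(bS,S,(273,243),'bS')):
        im=cv2.resize(d['image'][w[1]-25:w[1]+25,w[0]-25:w[0]+25,::-1],(250,250),interpolation=cv2.INTER_CUBIC)
        cv2.polylines(im,[((c-np.array(w)+25.5)*5).astype(int)],True,(0,255,0),1); np.save(f'pics/_{n}.npy',im)
    L=[np.load(f'pics/_{n}.npy') for n in('kT','kS','pT','pS','bT','bS')]
    cv2.imwrite('pics/chk.png',np.vstack([np.hstack(L[:3]),np.hstack(L[3:])]))
E
python3 m.py
```

```text
key top (array([ 0.4982494 , -0.17968564,  0.0851549 ]), np.float64(1.3257404495207046))
(((499.0428466796875, -180.21969604492188), (13.438281059265137, 36.055206298828125), 73.46836853027344), 'moment axis', np.float64(-15.76))
(((497.5647888183594, -179.35401916503906), (12.338993072509766, 33.93471145629883), 72.26634216308594), 'moment axis', np.float64(-17.1))
plate (array([0.48135974, 0.16040971, 0.05830549]), np.float64(2.679005452732777))
(((483.96539306640625, 162.32928466796875), (78.94442749023438, 132.1790771484375), 79.371826171875), 'moment axis', np.float64(6.71)) [[0.48017341 0.16107404 0.055     ]]
(((471.3062744140625, 164.8016357421875), (74.7348861694336, 111.78341674804688), 76.38360595703125), 'moment axis', np.float64(5.94)) [[0.48412848 0.1629112  0.055     ]]
bore (315.7665766538798, 237.77541389057137) (273.2638221703724, 239.57776900905847) (array([0.48788017, 0.16338127, 0.05656982]), np.float64(1.4604832006593222))
(((488.6059265136719, 163.25534057617188), (22.148855209350586, 40.02035140991211), 64.10102081298828), 'moment axis', np.float64(-11.44)) [[0.48854243 0.16307588 0.055     ]]
(((488.3427429199219, 165.4973602294922), (19.394773483276367, 35.24834060668945), 69.43282318115234), 'moment axis', np.float64(-10.96)) [[0.48798911 0.16520129 0.055     ]]
flange (((498.58917236328125, -179.91690063476562), (42.383277893066406, 44.2370491027832), 87.37422943115234), 'moment axis', np.float64(-39.39)) [[ 0.4988089  -0.18010755  0.05      ]]
```

View pics/chk.png

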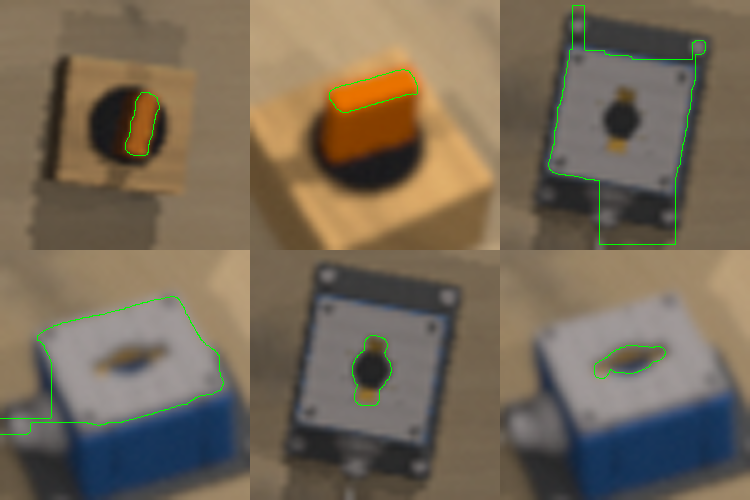

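Key outlines are good: axis about (0.4985, -0.180), top 0.085, yaw about -16. The socket outline is good too, but the plate mask leaks, so I'll refine it with a larger opening.

```bash
python3 - <<'E'
from m import *
T,S=load('top'),load('side')
def plate(d,x,y,f,w,s=8):
    im=cv2.resize(d['image'][y-w:y+w,x-w:x+w],None,fx=s,fy=s); h=cv2.cvtColor(im,cv2.COLOR_RGB2HSV).astype(int)
    k=f(h[...,0],h[...,1],h[...,2]).astype(np.uint8)
    k=cv2.morphologyEx(k,cv2.MORPH_OPEN,cv2.getStructuringElement(2,(41,41)))
    cs,_=cv2.findContours(k,0,1); c=cv2.convexHull(max(cs,key=cv2.contourArea)).reshape(-1,2)
    return ((c+.5)/s-.5+[x-w,y-w]).astype(np.float32)
pT=plate(T,317,239,lambda h,s,v:(s<30)&(v>92),24)
pS=plate(S,273,243,lambda h,s,v:(s<45)&(v>125),26)
# box centre from minAreaRect in metric plane
cs=[]
for z in(.055,.0565):
  for d,c in((T,pT),(S,pS)): print(z,rect(d,c,z))
print('tri',tri(T,cen(pT),S,cen(pS)))
# brass-slot ends: axis direction from brass pixels in top view, by edges
h=cv2.cvtColor(T['image'],cv2.COLOR_RGB2HSV)
r=lambda:0
for c,n,w,d in((pT,'a',(317,239),T),(pS,'b',(273,243),S)):
    im=cv2.resize(d['image'][w[1]-25:w[1]+25,w[0]-25:w[0]+25,::-1],(400,400),interpolation=cv2.INTER_CUBIC)
    cv2.polylines(im,[((c-np.array(w)+25.5)*8).astype(int)],True,(0,255,0),1); np.save(f'pics/_{n}.npy',im)
cv2.imwrite('pics/chk2.png',np.hstack([np.load('pics/_a.npy'),np.load('pics/_b.npy')]))
E
```

```text
0.055 (((489.5126037597656, 163.00820922851562), (72.93244934082031, 72.26587677001953), 77.90518188476562), 'moment axis', np.float64(45.71))
0.055 (((490.7652282714844, 165.26980590820312), (74.54833984375, 74.09329223632812), 76.7649154663086), 'moment axis', np.float64(66.81))
0.0565 (((489.4998779296875, 162.98233032226562), (72.85195922851562, 72.18614959716797), 77.90519714355469), 'moment axis', np.float64(45.71))
0.0565 (((490.0347900390625, 163.84902954101562), (74.40210723876953, 73.9479751586914), 76.76493072509766), 'moment axis', np.float64(66.81))
tri (array([0.48898365, 0.16325886, 0.05701659]), np.float64(0.9642159329646562))
```

View pics/chk2.png

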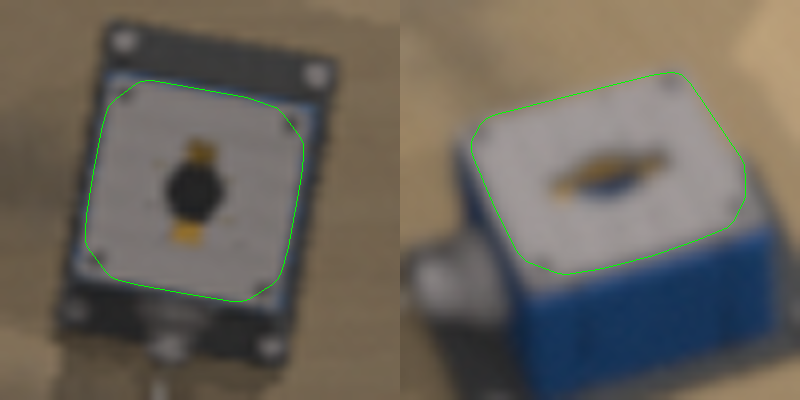

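Both plate fits agree: socket at about (0.489, 0.1635), z 0.056, x axis at yaw about -12.5. Next I'll write a helper that prints the remaining shift in tool axes, using the key at (0.4985, -0.180) and tool yaw 164.

```bash
cat > d.py <<'E'
# remaining shift in tool axes: d.py x y z yaw
from h import *
s=env.state(); x,y,z,w=map(float,sys.argv[1:5]); A=R.from_euler('xyz',s['eef_rot'],degrees=True); B=R.from_euler('xyz',[180,0,w],degrees=True)
print('dtool',A.inv().apply(np.array([x,y,z])-s['ee_pos']).round(4),'rot',(A.inv()*B).as_rotvec(degrees=True).round(2),'q6',s['qpos'][5].round(1),'t',s['time'],'F',s['contact_force'].round(1),'M',s['moment'].round(2))
E
python3 d.py .4985 -.180 .222 164
python3 nudge.py '[[-0.02,-0.02,0,0,0,0],[-0.04,-0.04,0,0,0,0],[-0.04,-0.04,0,0,0,0],[-0.04,-0.04,0,0,0,0],[-0.04,-0.04,0,0,0,0]]'
python3 nudge.py '[[-0.04,-0.04,0,0,0,0],[-0.04,-0.04,0,0,0,0],[-0.04,-0.04,0,0,0,0],[-0.04,-0.04,0,0,0,0],[-0.04,-0.04,0,0,0,0]]'
python3 nudge.py '[[-0.04,-0.04,0,0,0,0],[-0.04,-0.04,0,0,0,0],[-0.04,-0.035,0,0,0,0],[-0.02,-0.02,0,0,0,-5],[0,0,0,0,0,-5]]'
python3 nudge.py '[[0,0,0,0,0,0],[0,0,0,0,0,0]]'
python3 d.py .4985 -.180 .072 164
```

```text
time: 0.72
ee_pos: [0.3338, 0.2757, 0.2221]
eef_rot: [-180.0, 0.0, 154.3]
contact_force: [0.5, -0.1, -0.5]
width: 0.094
gripper_force: 0.0
time: 1.35
ee_pos: [0.427, 0.0086, 0.2223]
eef_rot: [180.0, -0.0, 154.2]
contact_force: [1.9, 0.4, 0.5]
width: 0.0941
gripper_force: 0.0
time: 1.98
ee_pos: [0.4945, -0.1742, 0.2217]
eef_rot: [-180.0, -0.1, 164.2]
contact_force: [-1.3, 0.5, -1.2]
width: 0.0941
gripper_force: 0.0
time: 2.22
ee_pos: [0.4941, -0.1716, 0.2221]
eef_rot: [180.0, -0.0, 164.2]
contact_force: [-1.1, 0.2, -1.1]
width: 0.0939
gripper_force: 0.0
dtool [-0.0066 -0.0069  0.1501] rot [ 0.01 -0.04  0.18] q6 -102.8 t 2.225 F [-1.1  0.2 -1.1] M [ 0.03 -0.01 -0.03]
```

```bash
python3 nudge.py '[[-0.0065,-0.007,0.04,0,0,0],[0,0,0.03,0,0,0],[0,0,0.03,0,0,0],[0,0,0,0,0,0],[0,0,0,0,0,0]]'
python3 d.py .4985 -.180 .072 164
python3 - <<'E'
from h import *
T,S=cam('top'),cam('side')
a=cv2.resize(T['image'][171:291,366:506,::-1],(400,343)); b=cv2.resize(S['image'][270:390,300:440,::-1],(400,343))
cv2.imwrite('pics/g1.png',np.hstack([a,b]))
E
```

```text
time: 2.85
ee_pos: [0.4995, -0.1806, 0.1236]
eef_rot: [-180.0, 0.1, 164.2]
contact_force: [0.3, -0.8, 0.2]
width: 0.0944
gripper_force: 0.0
dtool [0.0012 0.0004 0.0516] rot [-0.02  0.1   0.24] q6 -103.5 t 2.85 F [ 0.3 -0.8  0.2] M [-0.01  0.01 -0.01]
```

View pics/g1.png

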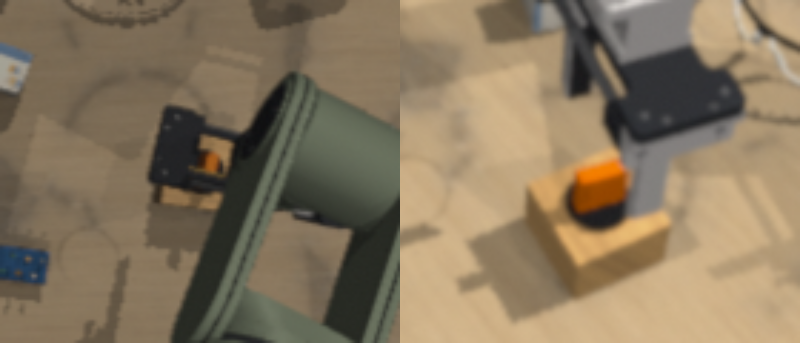

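The fingers straddle the orange bar in line with it (bar at (208,158) left panel, (600,185) right panel). Descend and grip.

```bash
python3 nudge.py '[[0.001,0,0.02,0,0,0],[0,0,0.02,0,0,0],[0,0,0.0115,0,0,0],[0,0,0,0,0,0],[0,0,0,0,0,0]]'
python3 d.py .4985 -.180 .072 164
python3 nudge.py '[[0,0,0,0,0,0],[0,0,0,0,0,0],[0,0,0,0,0,0],[0,0,0,0,0,0],[0,0,0,0,0,0]]' 0.0
python3 nudge.py '[[0,0,0,0,0,0],[0,0,0,0,0,0],[0,0,0,0,0,0],[0,0,0,0,0,0],[0,0,0,0,0,0]]'
python3 d.py .4985 -.180 .072 164
```

```text
time: 3.58
ee_pos: [0.4986, -0.1807, 0.072]
eef_rot: [-180.0, 0.1, 164.2]
contact_force: [1.1, 0.0, -0.5]
width: 0.0939
gripper_force: 0.0
dtool [ 0.0003  0.0007 -0.    ] rot [-0.02  0.11  0.23] q6 -103.5 t 3.575 F [ 1.1  0.  -0.5] M [-0.02 -0.07  0.03]
time: 4.2
ee_pos: [0.4977, -0.1803, 0.0709]
eef_rot: [180.0, -0.0, 164.2]
contact_force: [0.9, -0.7, -0.2]
width: 0.0473
gripper_force: 0.0
time: 4.82
ee_pos: [0.4978, -0.1801, 0.071]
eef_rot: [180.0, 0.0, 164.2]
contact_force: [-0.9, 0.4, 0.7]
width: 0.012
gripper_force: 30.0
dtool [-0.0006  0.0003 -0.001 ] rot [0.02 0.   0.23] q6 -103.5 t 4.825 F [-0.9  0.4  0.7] M [ 0.21 -0.05 -0.06]
```

Gripped (12 mm). TCP is 26 mm above the key origin. Lift.

```bash
python3 nudge.py '[[0,0,-0.02,0,0,0],[0,0,-0.03,0,0,0],[0,0,-0.04,0,0,0],[0,0,-0.03,0,0,0],[0,0,0,0,0,0]]'
python3 d.py .489 .1635 .19 167.5
```

```text
time: 5.45
ee_pos: [0.4995, -0.1814, 0.1935]
eef_rot: [-179.9, 0.3, 164.2]
contact_force: [-0.0, -0.3, -0.9]
width: 0.0119
gripper_force: 30.0
dtool [0.1038 0.329  0.0024] rot [-0.11  0.34 -3.27] q6 -103.5 t 5.45 F [-0.  -0.3 -0.9] M [-0.02  0.04  0.02]
```

```bash
python3 nudge.py '[[0.01,0.03,0,0,0,0],[0.013,0.041,0,0,0,0],[0.013,0.041,0,0,0,0],[0.013,0.041,0,0,0,0],[0.013,0.041,0,0,0,0]]'
python3 nudge.py '[[0.013,0.041,0,0,0,0],[0.013,0.041,0,0,0,0],[0.009,0.03,0,0,0,0],[0.006,0.02,0,0,0,-3.3],[0,0,0,0,0,0]]'
python3 nudge.py '[[0,0,0.03,0,0,0],[0,0,0.03,0,0,0],[0,0,0,0,0,0],[0,0,0,0,0,0],[0,0,0,0,0,0]]'
python3 d.py .489 .1635 .13 167.5
python3 - <<'E'
from h import *
T,S=cam('top'),cam('side')
a=cv2.resize(T['image'][179:299,257:377,::-1],(400,400)); b=cv2.resize(S['image'][188:288,223:323,::-1],(400,400),interpolation=2)
cv2.imwrite('pics/g2.png',np.hstack([a,b]))
E
```

```text
time: 6.08
ee_pos: [0.4892, 0.0247, 0.1885]
eef_rot: [-180.0, -0.2, 164.2]
contact_force: [0.0, 0.8, -0.4]
width: 0.0119
gripper_force: 30.0
time: 6.7
ee_pos: [0.4857, 0.1622, 0.1887]
eef_rot: [-179.9, -0.2, 167.6]
contact_force: [-0.6, -0.9, -1.4]
width: 0.0115
gripper_force: 30.0
time: 7.32
ee_pos: [0.4885, 0.1613, 0.1324]
eef_rot: [179.9, 0.2, 167.5]
contact_force: [-1.1, 0.1, 0.3]
width: 0.0118
gripper_force: 30.0
dtool [0.     0.0023 0.0024] rot [ 0.05  0.15 -0.01] q6 -68.9 t 7.325 F [-1.1  0.1  0.3] M [ 0.05 -0.01 -0.01]
```

View pics/g2.png

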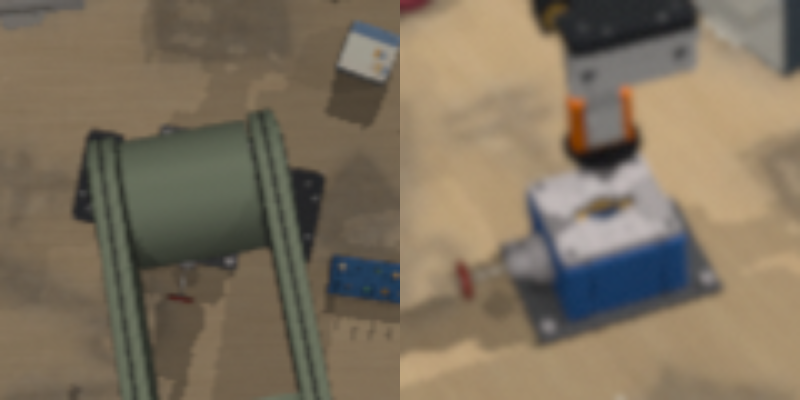

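The key is held upright above the socket (right panel: flange at (602,148), slots at (603,206)). The arm hides the top view. I'll check the flange against the socket using the side camera.

```bash
python3 - <<'E'
from m import *
from scipy.optimize import least_squares
S=load('side'); s=env.state(); print(s['ee_pos'])
z=s['ee_pos'][2]-.026
c=blob(S,273,225,lambda h,s,v:(v<70)&(s<150),14)
print(c.min(0),c.max(0))
P=onz(S,c,z)[:,:2]; Pt=onz(S,c,z+.005)[:,:2]
o=np.array(S['xyz'])[:2]
# lower (near-camera) outline of flange bottom edge
dirn=np.array([.489,.1635])-o; dirn/=np.linalg.norm(dirn)
for lim in(-.004,-.008,-.012):
    m=(P-P.mean(0))@dirn<lim; Q=P[m]
    f=least_squares(lambda p:np.hypot(*(Q-p).T)-.023,P.mean(0),loss='soft_l1',f_scale=.001); print(lim,m.sum(),f.x,np.abs(f.fun).mean())
E
```

```text
[0.4882572  0.16143528 0.13225675]
[265.9375 222.8125] [281.4375 230.0625]
-0.004 101 [0.48865526 0.16573734] 0.0008433417440102337
-0.008 67 [0.48985761 0.16448248] 0.00048293448599323564
-0.012 19 [0.49097841 0.16316541] 6.600070022662987e-05
```

```bash
python3 - <<'E'
from m import *
S=load('side'); s=env.state(); e=s['ee_pos']; z=e[2]-.026
F=np.diag([1,-1,-1.]); Rc=F@rot(S).T; t=-Rc@np.array(S['xyz'])
pr=lambda P:cv2.projectPoints(np.array(P,float).reshape(-1,1,3),cv2.Rodrigues(Rc)[0],t,np.array(S['K']),np.array(S['dist_coeffs']))[0].reshape(-1,2)
a=np.linspace(0,2*np.pi,60); ring=lambda z:np.c_[e[0]+.023*np.cos(a),e[1]+.023*np.sin(a),0*a+z]
p=pr(np.r_[ring(z),ring(z+.005)]); print('pred flange',p.min(0),p.max(0))
print('socket pred',pr([[.489,.1635,.055],[.489,.1635,.0565]]),'meas bore (273.26,239.58)')
g=S['image'][216:236:1,260:288].max(2); print(g)
print('scale px/m lateral',pr([[.489,.1635,.055],[.489+.0089,.1635-.00456,.055]]))
E
```

```text
pred flange [262.52574103 215.93710629] [282.84190531 230.95577921]
socket pred [[273.9995869  239.81944283]
 [273.95945187 239.35714428]] meas bore (273.26,239.58)
[[168 174 177 174 162 146 136 131 123 117 117 120 121 121 122 122 123 127
  136 146 161 179 189 192 194 195 195 194]
 [173 177 179 176 162 145 133 127 122 119 123 125 125 123 124 124 124 128
  134 144 156 172 184 190 194 194 194 196]
 [176 179 181 179 164 144 131 126 123 119 123 125 124 124 124 124 124 127
  133 139 146 156 171 184 191 194 194 195]
 [180 183 183 178 162 142 131 127 123 118 120 124 124 123 124 122 125 125
  130 135 136 136 151 174 188 193 193 195]
 [181 183 183 173 153 135 129 129 124 120 118 121 123 124 124 122 122 124
  129 134 130 117 127 162 185 191 194 196]
 [179 181 177 160 134 120 128 129 125 120 118 121 123 123 122 121 121 119
  121 125 122 106 112 151 181 192 193 194]
 [176 177 170 146 112 107 124 129 125 118 117 118 120 119 116 113 110 105
  100 101  99  86  95 140 174 190 194 194]
 [172 174 165 134  96  93 118 125 123 116 111 109 109 105  99  91  87  78
   68  66  63  59  84 134 172 189 194 195]
[... 783 characters left out ...]
175 182 185 187 189 188 188 192 193]
 [161 162 165 167 170 170 163 146 130 121 119 112 100  91  91 103 128 155
  175 183 189 191 190 187 184 182 187 192]
 [168 169 172 174 176 176 173 163 156 156 156 150 135 119 117 131 153 174
  184 187 189 188 185 179 176 174 179 189]
 [172 175 176 178 179 179 177 174 174 176 179 177 165 151 149 157 174 185
  190 189 185 181 177 173 171 168 174 182]
 [176 179 179 180 181 181 179 178 178 184 188 188 181 175 172 174 181 189
  191 186 178 172 168 168 167 168 170 177]
 [182 184 183 184 184 183 182 179 181 184 188 187 183 179 175 173 176 181
  181 173 164 161 164 167 168 168 168 172]]
scale px/m lateral [[273.9995869  239.81944283]
 [278.23217786 239.44004171]]
```

The side view agrees with the arm pose to within 1 mm. Trim sideways and go down to just above the lug contact.

```bash
python3 nudge.py '[[0,0.0023,0.01,0,0,0],[0,0,0.01,0,0,0],[0,0,0.007,0,0,0],[0,0,0,0,0,0],[0,0,0,0,0,0]]'
for i in 1 2 3; do python3 d.py .4888 .1637 .082 167.5; python3 nudge.py '[[0,0,0,0,0,0]]' >/dev/null; done
```

```text
time: 8.05
ee_pos: [0.4879, 0.1637, 0.1039]
eef_rot: [180.0, 0.0, 167.5]
contact_force: [0.7, 0.6, -1.3]
width: 0.0117
gripper_force: 30.0
dtool [-0.0009  0.0002  0.022 ] rot [0.   0.   0.03] q6 -68.6 t 8.05 F [ 0.7  0.6 -1.3] M [ 0.04  0.02 -0.04]
dtool [-0.0006  0.0001  0.0223] rot [0.02 0.04 0.03] q6 -68.6 t 8.175 F [-0.2 -0.6 -2.1] M [0.01 0.06 0.04]
dtool [-0.0007  0.0002  0.0223] rot [0.02 0.04 0.03] q6 -68.6 t 8.3 F [ 0.2 -0.  -1. ] M [ 0.03 -0.05  0.05]
```

```bash
python3 nudge.py '[[-0.0005,0,0.003,0,0,0],[0,0,0.003,0,0,0],[0,0,0,0,0,0]]'; python3 d.py .4888 .1637 .082 167.5;python3 nudge.py '[[0,0,0.003,0,0,0],[0,0,0.002,0,0,0],[0,0,0,0,0,0]]'; python3 d.py .4888 .1637 .082 167.5
```

```text
time: 8.8
ee_pos: [0.4882, 0.1636, 0.0978]
eef_rot: [-180.0, -0.0, 167.5]
contact_force: [0.1, 0.4, -0.7]
width: 0.0119
gripper_force: 30.0
dtool [-0.0006  0.0002  0.0158] rot [-0.   -0.01  0.03] q6 -68.6 t 8.8 F [ 0.1  0.4 -0.7] M [0.07 0.04 0.06]
time: 9.18
ee_pos: [0.4888, 0.1643, 0.093]
eef_rot: [179.9, 0.1, 167.5]
contact_force: [1.7, 3.0, 0.0]
width: 0.0119
gripper_force: 30.0
dtool [-0.0001 -0.0006  0.011 ] rot [0.1  0.06 0.02] q6 -68.6 t 9.175 F [1.7 3.  0. ] M [ 0.74 -0.34  0.02]
```

The lugs are in the slots, with no axial force and a small sideways push toward +y. I'll ease that way and press on.

```bash
python3 nudge.py '[[-0.0002,0.001,0,0,0,0],[0,0,0.003,0,0,0],[0,0,0,0,0,0]]'; python3 d.py .4888 .1637 .082 167.5;python3 nudge.py '[[0,0,0.003,0,0,0],[0,0,0.002,0,0,0],[0,0,0,0,0,0]]'; python3 d.py .4888 .1637 .082 167.5
```

```text
time: 9.55
ee_pos: [0.4886, 0.1645, 0.0897]
eef_rot: [-180.0, -0.0, 167.5]
contact_force: [0.2, 1.8, 0.1]
width: 0.0119
gripper_force: 30.0
dtool [-0.0003 -0.0007  0.0077] rot [-0.   -0.01  0.03] q6 -68.5 t 9.55 F [0.2 1.8 0.1] M [ 0.45 -0.1   0.08]
time: 9.93
ee_pos: [0.4887, 0.1644, 0.085]
eef_rot: [-180.0, -0.0, 167.5]
contact_force: [-0.2, 2.4, 3.0]
width: 0.012
gripper_force: 30.0
dtool [-0.0003 -0.0007  0.003 ] rot [-0.01 -0.    0.03] q6 -68.5 t 9.925 F [-0.2  2.4  3. ] M [0.31 0.05 0.  ]
```

```bash
python3 nudge.py '[[0,0.0006,0.002,0,0,0],[0,0,0,0,0,0]]'; python3 d.py .4888 .1637 .082 167.5;python3 nudge.py '[[0,0,0.001,0,0,0],[0,0,0,0,0,0]]'; python3 d.py .4888 .1637 .082 167.5
```

```text
time: 10.18
ee_pos: [0.4887, 0.1646, 0.0829]
eef_rot: [-179.9, -0.0, 167.5]
contact_force: [-1.0, -1.2, 3.2]
width: 0.0122
gripper_force: 30.0
dtool [-0.0003 -0.0008  0.0009] rot [-0.06 -0.01  0.04] q6 -68.5 t 10.175 F [-1.  -1.2  3.2] M [-0.2   0.12  0.02]
time: 10.42
ee_pos: [0.4887, 0.1646, 0.0819]
eef_rot: [-179.9, -0.0, 167.5]
contact_force: [-1.6, -2.5, 3.9]
width: 0.012
gripper_force: 30.0
dtool [-0.0003 -0.0009 -0.0001] rot [-0.05 -0.    0.04] q6 -68.5 t 10.425 F [-1.6 -2.5  3.9] M [-0.46  0.17  0.02]
```

```bash
python3 nudge.py '[[0,-0.0006,0.001,0,0,0],[0,0,0,0,0,0]]'; python3 d.py .4888 .1637 .082 167.5;python3 nudge.py '[[0,0,0.001,0,0,0],[0,0,0,0,0,0]]'; for i in 1 2 3; do python3 d.py .4888 .1637 .082 167.5; python3 nudge.py '[[0,0,0,0,0,0]]' >/dev/null; done
```

```text
time: 10.68
ee_pos: [0.4887, 0.1646, 0.0818]
eef_rot: [180.0, -0.0, 167.5]
contact_force: [-1.8, -0.8, 7.6]
width: 0.0117
gripper_force: 30.0
dtool [-0.0002 -0.0008 -0.0002] rot [ 0.   -0.    0.03] q6 -68.5 t 10.675 F [-1.8 -0.8  7.6] M [-0.26  0.53  0.03]
time: 10.92
ee_pos: [0.4889, 0.1646, 0.0816]
eef_rot: [-180.0, 0.0, 167.5]
contact_force: [-4.8, -1.8, 15.0]
width: 0.012
gripper_force: 30.0
dtool [-0.0001 -0.0009 -0.0004] rot [-0.    0.    0.04] q6 -68.5 t 10.925 F [-4.8 -1.8 15. ] M [-0.45  0.98 -0.08]
dtool [-0.0001 -0.0008 -0.0004] rot [-0.    0.    0.04] q6 -68.5 t 11.05 F [-4.9 -1.7 13.1] M [-0.42  0.91 -0.  ]
dtool [-0.0002 -0.0008 -0.0004] rot [-0.01  0.    0.04] q6 -68.5 t 11.175 F [-4.9 -2.  12.5] M [-0.38  0.93 -0.02]
```

Seat bottomed at TCP 0.0817 (stiff rise). Back off slightly to about 7 N and turn clockwise (+z of the tool).

```bash
python3 nudge.py '[[0.0003,0,-0.0012,0,0,0],[0,0,0,0,0,0]]'; python3 d.py .4887 .1646 .082 72.5;python3 nudge.py '[[0,0,0,0,0,5],[0,0,0,0,0,8],[0,0,0,0,0,8],[0,0,0,0,0,0]]'; python3 d.py .4887 .1646 .082 72.5
```

```text
time: 11.55
ee_pos: [0.4887, 0.1645, 0.0818]
eef_rot: [180.0, 0.0, 167.5]
contact_force: [-2.4, -1.9, 6.6]
width: 0.0118
gripper_force: 30.0
dtool [-0.      0.0001 -0.0002] rot [3.000e-02 2.000e-02 9.503e+01] q6 -68.5 t 11.55 F [-2.4 -1.9  6.6] M [-0.34  0.29  0.02]
time: 12.05
ee_pos: [0.4884, 0.1648, 0.0818]
eef_rot: [180.0, -0.0, 146.5]
contact_force: [-2.7, 0.0, 8.3]
width: 0.012
gripper_force: 30.0
dtool [-0.0004 -0.     -0.0002] rot [ 0.000e+00 -3.000e-02  7.399e+01] q6 -47.5 t 12.05 F [-2.7  0.   8.3] M [-0.2   0.56  0.06]
```

```bash
python3 nudge.py '[[0,0,0,0,0,8],[0,0,0,0,0,8],[0,0,0,0,0,8],[0,0,0,0,0,0]]'; python3 d.py .4887 .1646 .082 72.5;python3 nudge.py '[[0,0,0,0,0,8],[0,0,0,0,0,8],[0,0,0,0,0,8],[0,0,0,0,0,0]]'; python3 d.py .4887 .1646 .082 72.5
```

```text
time: 12.55
ee_pos: [0.4892, 0.1655, 0.0818]
eef_rot: [179.8, -0.0, 122.5]
contact_force: [-1.3, 0.9, 6.1]
width: 0.0116
gripper_force: 30.0
dtool [-0.0005 -0.0009 -0.0002] rot [ 0.13 -0.1  49.98] q6 -23.5 t 12.55 F [-1.3  0.9  6.1] M [0.17 0.12 0.05]
time: 13.05
ee_pos: [0.4893, 0.1655, 0.0818]
eef_rot: [179.9, -0.1, 98.5]
contact_force: [0.1, 1.3, 5.6]
width: 0.0119
gripper_force: 30.0
dtool [-0.0008 -0.0008 -0.0002] rot [ 0.12 -0.12 25.98] q6 0.5 t 13.05 F [0.1 1.3 5.6] M [0.13 0.08 0.09]
```

```bash
python3 nudge.py '[[0,0,0,0,0,6],[0,0,0,0,0,6],[0,0,0,0,0,0]]'; python3 d.py .4887 .1646 .082 72.5;for i in 1 ; do python3 nudge.py '[[0,0,0,0,0,4],[0,0,0,0,0,0],[0,0,0,0,0,0]]'; python3 d.py .4887 .1646 .082 72.5; done; python3 nudge.py '[[0,0,0,0,0,4],[0,0,0,0,0,0],[0,0,0,0,0,0]]'; python3 d.py .4887 .1646 .082 72.5
```

```text
time: 13.42
ee_pos: [0.4893, 0.1655, 0.0818]
eef_rot: [179.9, -0.1, 86.5]
contact_force: [0.2, 0.5, 6.2]
width: 0.0118
gripper_force: 30.0
dtool [-0.0009 -0.0006 -0.0002] rot [ 0.11 -0.13 14.  ] q6 12.5 t 13.425 F [0.2 0.5 6.2] M [0.12 0.11 0.07]
time: 13.8
ee_pos: [0.4894, 0.1655, 0.0818]
eef_rot: [179.9, -0.1, 82.5]
contact_force: [-0.1, 1.6, 4.9]
width: 0.0121
gripper_force: 30.0
dtool [-0.001  -0.0005 -0.0002] rot [ 0.11 -0.13 10.03] q6 16.4 t 13.8 F [-0.1  1.6  4.9] M [0.14 0.05 0.13]
time: 14.18
ee_pos: [0.4894, 0.1654, 0.0818]
eef_rot: [179.9, -0.1, 78.6]
contact_force: [0.6, 1.3, 5.6]
width: 0.0121
gripper_force: 30.0
dtool [-0.001  -0.0006 -0.0002] rot [ 0.12 -0.13  6.07] q6 20.4 t 14.175 F [0.6 1.3 5.6] M [0.11 0.09 0.28]
```

Torque is rising above the spring's 0.11 Nm, so this is the stop. A little more to confirm and preload.

```bash
for i in 1; do python3 nudge.py '[[0,0,0,0,0,2],[0,0,0,0,0,0],[0,0,0,0,0,0]]'; python3 d.py .4894 .1654 .082 72.5; done; python3 nudge.py '[[0,0,0.0003,0,0,2],[0,0,0,0,0,0],[0,0,0,0,0,0]]'; for i in 1 2 3; do python3 d.py .4894 .1654 .082 72.5; python3 nudge.py '[[0,0,0,0,0,0],[0,0,0,0,0,0]]' >/dev/null; done
```

```text
time: 14.55
ee_pos: [0.4895, 0.1654, 0.0818]
eef_rot: [179.9, -0.1, 76.6]
contact_force: [-0.2, 0.8, 5.5]
width: 0.0122
gripper_force: 30.2
dtool [-0.     -0.0001 -0.0002] rot [ 0.13 -0.12  4.1 ] q6 22.4 t 14.55 F [-0.2  0.8  5.5] M [ 0.11 -0.02  0.36]
time: 14.92
ee_pos: [0.4896, 0.1654, 0.0818]
eef_rot: [179.9, -0.1, 74.6]
contact_force: [-0.8, 0.7, 6.7]
width: 0.0119
gripper_force: 30.5
dtool [-0.     -0.0003 -0.0002] rot [ 0.14 -0.12  2.12] q6 24.4 t 14.925 F [-0.8  0.7  6.7] M [0.06 0.14 0.57]
dtool [-0.0001 -0.0002 -0.0002] rot [ 0.14 -0.12  2.12] q6 24.4 t 15.175 F [0.2 0.3 6.9] M [0.07 0.08 0.53]
dtool [-0.     -0.0002 -0.0002] rot [ 0.14 -0.12  2.12] q6 24.4 t 15.425 F [0.4 1.4 6. ] M [0.09 0.14 0.55]
```

Firm stop: 0.55 Nm, far above the spring, still pressed in at about 6 N. One look before handing in.

```bash
python3 - <<'E'
from h import *
S=cam('side')
cv2.imwrite('pics/g3.png',cv2.resize(S['image'][170:310,190:360,::-1],(680,560),interpolation=2))
E
```

```text
(no output)
```

View pics/g3.png

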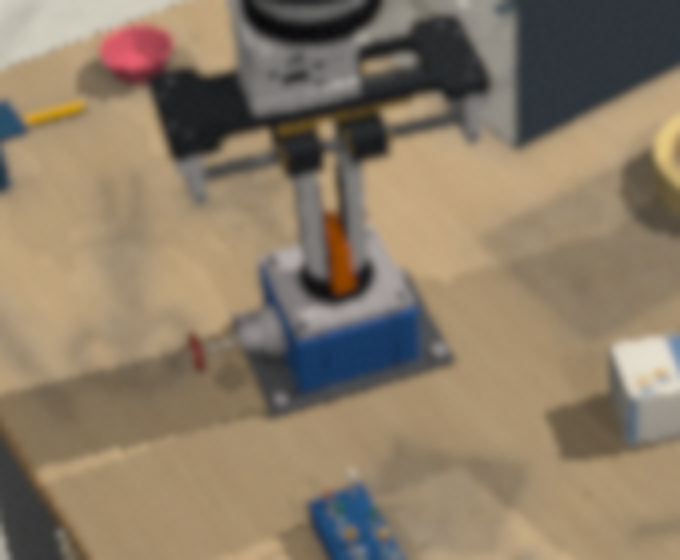

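The flange sits down on the spindle top at (338,282), and the orange bar is a quarter turn round and still held between the fingers. The bystanders are undisturbed.

```bash
python3 -c "
from workcell import env, viewer, order
print(order.finish_job())"
```

```text
the job is handed in; nothing more can be done
None
```

I've handed the job in: the key is in the spindle socket, pressed in at about 6 N and turned clockwise about 93° to a firm stop (0.55 Nm at the wrist), and the gripper is still holding it there; nothing else on the desk was touched.

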